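# Empty the door-sign curing rack with its fold-out crank

### The job

The glued door-sign plates have set: fold the red crank handle on the rack fully upright, and only then wind the crank anticlockwise to its stop so that the orange keeper bar is clear of the plates. Slide every plate up out of its slot and stand it upright in the wooden sorter, down on the floor of one of its places. Then wind the crank all the way back to shut the keeper, and only after that fold the handle down flat again; do not push the other things on the desk about.

Things in the scene. Friction and masses are not known exactly. Their poses are not given: they have to be found in the camera images.
- rack: grey curing rack, fixed. Origin on the desk, midway between its four aluminium slots; x points across it to its two blue posts (x 0.094, y -0.075 and 0.075, 141 mm high), y along the slots to the blue gearbox, z up. Slots at y = -0.075, -0.025, 0.025, 0.075, x = 0: 10.5 mm wide (y), 73 mm long (x), floor at z 0.010, walls up to z 0.045
- keeper_mid (a point): middle of the underside of the orange keeper bar: 16 mm wide, 194 mm long along the rack's y, 10 mm thick, underside 124 mm above the desk. Shut, it covers rack x 0.023 to 0.039, 4 mm above the +x corners of the plates, which then cannot be lifted; open, it is at x 0.051 to 0.067, clear of them
- keeper (a joint): slide of the orange keeper bar, m along the rack's x: 0 shut, 0.028 fully open. Geared to the crank (4 mm per rad) and moved only by it
- crank (a joint): turn of the crank about its vertical axis, rad, counter-clockwise from above positive: 0 stop, keeper shut; 7.0 stop, keeper open (a little over one turn). Steel arm 16 mm wide, top 112 mm above the desk; at 0 it points from the axis along the rack's -x. Stiff (about 0.06 N m), stays where left
- handle (a joint): folding of the crank handle about handle_pivot, rad: 0 folded flat, pointing from the pivot inward over the crank axis; 1.57 upright (stop). It swings in the vertical plane through the crank arm. Friction (about 0.035 N m) holds it at any angle.
- crank_axis (a point): point on the crank's vertical axis, at the height of the handle's pivot (125 mm above the desk), at rack x 0, y 0.190. The gearbox below is 70 x 70 mm up to 98 mm above the desk, and fills rack x -0.054 to 0.064, y 0.140 to 0.240 up to 58 mm
- handle_pivot (a point): centre of the horizontal pivot on which the handle folds, at the outer end of the crank arm, 50 mm from the crank axis, 125 mm above the desk
- handle_end (a point): centre of the free end of the red handle, 68 mm from its pivot. The red grip is round, 16 mm in diameter, covers the last 56 mm, and revolves freely about its own length. Folded, its underside is 5 mm above the steel arm.
- sorter: loose wooden sorter, 104 x 215 mm, about 0.9 kg, four upright places in a row. Origin on the desk under its middle; the places are at y = -0.075, -0.025, 0.025, 0.075 in its frame, x = 0; each is 22 mm wide (along y) and 96 mm long (along x), floor at z = 0.008, walls 4 mm thick up to z = 0.060. The 20 mm gaps between the places have the same floor and serve as well.
- plate_1: a stiff door-sign plate, white with a grey band, 70 x 8 x 110 mm, 0.07 kg, may be absent. Origin in the middle of its lower edge; x along its 70 mm width, y through its 8 mm thickness, z up its 110 mm height. It starts upright in one of the rack's slots, top edge 120 mm above the desk.
- plate_2: a stiff door-sign plate, blue with a white band, 70 x 8 x 110 mm, 0.07 kg, may be absent. Origin in the middle of its lower edge; x along its 70 mm width, y through its 8 mm thickness, z up its 110 mm height. It starts upright in one of the rack's slots, top edge 120 mm above the desk.
- plate_3: a stiff door-sign plate, green with a white band, 70 x 8 x 110 mm, 0.07 kg, may be absent. Origin in the middle of its lower edge; x along its 70 mm width, y through its 8 mm thickness, z up its 110 mm height. It starts upright in one of the rack's slots, top edge 120 mm above the desk.
- plate_4: a stiff door-sign plate, yellow with a white band, 70 x 8 x 110 mm, 0.07 kg, may be absent. Origin in the middle of its lower edge; x along its 70 mm width, y through its 8 mm thickness, z up its 110 mm height. It starts upright in one of the rack's slots, top edge 120 mm above the desk.
- mug: bystander: white mug near the mouse, at the right
- jar: bystander: specimen jar with a blue lid, 72 mm high, behind the space between rack and sorter
- tape_dispenser: bystander: green tape dispenser close behind the rack
Things that resemble listed ones, but are neither listed nor needed, are in the scene too. There is more than one size of the plate_4; the one meant has the size given above. Of the things that look like the plate_3, the larger one is meant.

How it is judged:
On the way, in this order (a step that is already met when the one before it is completed fails the run):
1. the handle is folded upright (above 1.3 rad) before the crank has been wound (crank below 1.5 rad) (value of joint handle above 1.3 rad and value of joint crank below 1.5 rad), for 0.2 s.
2. the crank is wound open (above 6.4 rad), keeper bar clear of the plates (value of joint crank above 6.4 rad), for 0.2 s.
3. every plate stands in the sorter, released (x of plate_1 in the frame of sorter between -0.025 and 0.025 m and y of plate_1 in the frame of sorter between -0.095 and 0.095 m and z of each of plate_1, plate_2, plate_3, plate_4 in the frame of sorter below 0.018 m and angle between each of plate_1, plate_2, plate_3, plate_4's own z axis and vertical below 0.45 rad and contact force between the fingers and plate_1 below 0.2 N and x of plate_2 in the frame of sorter between -0.025 and 0.025 m and y of plate_2 in the frame of sorter between -0.095 and 0.095 m and contact force between the fingers and plate_2 below 0.2 N and x of plate_3 in the frame of sorter between -0.025 and 0.025 m and y of plate_3 in the frame of sorter between -0.095 and 0.095 m and contact force between the fingers and plate_3 below 0.2 N and x of plate_4 in the frame of sorter between -0.025 and 0.025 m and y of plate_4 in the frame of sorter between -0.095 and 0.095 m and contact force between the fingers and plate_4 below 0.2 N), for 0.2 s.
4. the crank is wound back (below 0.5 rad), keeper shut, handle still up (value of joint crank below 0.5 rad and value of joint handle above 0.9 rad), for 0.1 s.
At the end, for the whole second after the job is handed in: Every plate present stands in the sorter: lower edge within 10 mm of a place's floor and within 25 mm of the middle of the sorter's width, tilted less than 0.45 rad, at rest and released. The crank is back below 0.6 rad (keeper shut) and the handle folded below 0.25 rad (all of step 3 and value of joint crank below 0.6 rad and value of joint handle below 0.25 rad and linear speed of each of plate_1, plate_2, plate_3, plate_4 below 0.05 m/s); the robot touches nothing.
It fails at once if the crank is turned (beyond 1.5 rad) while its handle is folded (below 0.8 rad) (value of joint crank above 1.5 rad and value of joint handle below 0.8 rad).
It fails at once if a bystander is pushed more than 40 mm (distance of any of mug, jar, tape_dispenser from where it was at the start of the episode above 0.04 m).
Of plate_1, plate_2, plate_3, plate_4 only 2 to 4 are there at a start; the rules pass over those that are not, and their reading is None.
At some moment in a run one of sorter may be knocked a few centimetres aside while the robot is not near it.
It also fails if it takes over 210 s, if anything falls off the work surface, if the arm or the gripper's body presses on something with over 40 N, if the wrist force passes 120 N, or if a joint passes its speed limit or range.

### The arm

A 6-joint arm with a two-finger parallel gripper is mounted at the origin on a cart in front of the work surface, level with it; the furniture and walls round the work are solid. World frame = base frame: x ahead of the robot, y to its left, z up, the work surface at z = 0. Lengths are in m, angles in rad, forces in N, time in s.
With the tool pointing down it reaches from about 0.35 to 0.975 m from the base axis. Payload 4.9 kg.
Tool frame: the origin (TCP) lies at the very end of the fingers, on their centre line; the grasp point (between the pads) lies 19 mm behind it (ctrl.grip_point_offset is the distance from the TCP to the grasp point, in m); z points along the fingers, y is the line along which they close (so a half turn about z gives the same grasp; the last joint's range is limited). The gripper opens to 85 mm and grips with 20 to 120 N. Pads are 22 mm wide; open, the fingers measure 114 mm over their backs; the gripper's body (76 mm by 85 mm) begins 54 mm behind the grasp point. The pads swing forward as they close: fully open they stand 13 mm farther back than shut.
Start: joints at [-1.228, 0.053, 1.613, -0, 1.476, -0.119], TCP at [0.278, -0.56, 0.231] pointing down, gripper open.
Joint ranges: [-3.01, 3.01], [-1.01, 2.22], [0.06, 2.58], [-1.02, 4.17], [0.09, 2.62], [-3.14, 3.14]. Speed limits (rad/s): [2.57, 2.57, 3.14, 3.14, 3.14, 3.14].

### API

Orientations are given as a rotation vector (axis times angle).
In Python, from station import ctrl gives the robot as it stands.
- The arm moves only by the tool send_rows, never from a script. Its argument "rows" is a list of rows, each a list of 3 entries, a list of its own where there are three numbers: the finger opening in cm, from 0 to 8.54, then the shift along the tool's x, y, z in cm, then the turn about the tool's z in degrees. A call has 1 to 10 rows; each row shifts and turns the commanded pose from where the row before left it, along the tool's axes as they then stand; what a row does not reach is not made up. A row lasts 1/8 s, in which the tool goes at most 62.5 mm and 10.7 degrees, less where a joint would pass 70% of its speed; a pose out of reach is approached as far as the arm can. A call with a gripper value outside its range is refused whole. The fingers move at their own pace and stop on an object; "newtons" is the grip in N (left out, the last holds). Time passes only in rows, so rows that do not move let the fingers close. It gives the time, the measured TCP pose, the force, the opening and the grip force at its end, in the units of the state.
- ctrl.get_obs(): the state, without advancing time (a new reading comes with each control period).
- ctrl.get_image(name): name is "scene" or "top" or "wrist"; returns a dict with "frame" (384x512x3 uint8, red, green, blue), "range_z" (384x512 float32, m along the optical axis (not along the pixel's ray), 0 where there is no reading), "fx", "fy", "cx", "cy" (pixels), "k1" (the pictures are not rectified: a ray, as slopes to the right and down, at radius r is drawn at 1 + k1 r^2 times it, then the intrinsics apply), "cam_to_world" (4x4, takes a point from camera to world coordinates). Camera axes: x right, y down, z forward; pixel columns grow to the right and rows downward; lengths in m; the calibration is good to about 2 mm. A picture is of the moment at which its call begins.
- ctrl.finish_job(): hands the job in; it is judged then, once.
The state is a dict: "t": time; "q": joint angles; "dq": joint speeds; "effort": joint torques, N m; "tool_pos": TCP position; "tool_rot": TCP orientation; "contact_force": force on the tool from outside, world axes, zero at the start; "wrist_torque": the same for the moment, N m; "opening": finger opening in m; "grip_force": force on a finger pad.
Only numpy, scipy, OpenCV 4.12 (cv2) and the standard library are available. Lean on these libraries where they do the work, as an engineer would, in place of code of your own. Each camera call takes 0.05 s, during which the arm holds its last target. There are 200 camera calls.

## Working session

There is one attempt and no reset: what is moved stays moved. The work goes in short steps, Python scripts to look and compute and a tool call to move; the robot and the scene stay as the last step left them, time stands still between calls to the robot, and variables do not carry over. Pictures are saved under pics/ and viewed, at most 17 in all, crops included, and the job is handed in when it is done.

Besides the shell and the picture viewer there is one more tool, called after "Request:" as name(argument=value, ...) on one line, values as JSON. send_rows: Moves the arm, as the interface text tells. Its arguments: {"type":"object","properties":{"rows":{"type":"array","items":{"type":"array"}},"newtons":{"type":"number"}},"required":["rows"]}

```bash
ls; mkdir -p pics; cat > h.py <<'E'
import numpy as np, cv2
from scipy.spatial.transform import Rotation as R
from station import ctrl
def shot(name,fn=None):
    im=ctrl.get_image(name)
    if fn: cv2.imwrite(f'pics/{fn}.png',im['frame'][:,:,::-1])
    np.savez(f'/tmp/{fn or name}.npz',**im)
    return im
def rays(im,uv):
    uv=np.atleast_2d(np.asarray(uv,float))
    d=np.stack([(uv[:,0]-im['cx'])/im['fx'],(uv[:,1]-im['cy'])/im['fy']],1)
    s=d.copy()
    for _ in range(20): s=d/(1+im['k1']*(s**2).sum(1,keepdims=True))
    return np.c_[s,np.ones(len(s))]
def onz(im,uv,z):
    T=im['cam_to_world'];r=rays(im,uv)@T[:3,:3].T;o=T[:3,3]
    return o+r*((z-o[2])/r[:,2])[:,None]
def cloud(im):
    h,w=im['range_z'].shape;v,u=np.mgrid[:h,:w]
    r=rays(im,np.c_[u.ravel(),v.ravel()])*im['range_z'].reshape(-1,1)
    T=im['cam_to_world'];return (r@T[:3,:3].T+T[:3,3]).reshape(h,w,3)
def proj(im,p):
    T=np.linalg.inv(im['cam_to_world']);c=np.atleast_2d(p)@T[:3,:3].T+T[:3,3]
    s=c[:,:2]/c[:,2:];s=s*(1+im['k1']*(s**2).sum(1,keepdims=True))
    return s*[im['fx'],im['fy']]+[im['cx'],im['cy']]
E
python3 - <<'E'
from h import *
for n in('scene','top','wrist'):
    im=shot(n,n+'0');print(n,im['cam_to_world'].round(3).tolist(),im['fx'],im['k1'])
o=ctrl.get_obs();print(o['t'],o['tool_pos'],o['tool_rot'],o['opening'])
E
```

```text
pics
scene [[-0.952, 0.266, -0.15, 0.725], [0.306, 0.825, -0.476, 0.478], [-0.003, -0.499, -0.867, 1.105], [0.0, 0.0, 0.0, 1.0]] 389.5073650447975 -0.12649182498751302
top [[-0.07, -0.976, 0.206, 0.189], [-0.998, 0.069, -0.01, -0.043], [-0.004, -0.207, -0.978, 1.777], [0.0, 0.0, 0.0, 1.0]] 478.5609258520397 -0.026336376989561084
wrist [[0.445, -0.855, -0.267, 0.347], [-0.895, -0.426, -0.131, -0.526], [-0.002, 0.298, -0.955, 0.372], [0.0, 0.0, 0.0, 1.0]] 296.5207305055989 0.006432142147814634
0.15 [ 0.27832316 -0.5590627   0.23033003] [-3.05662663e+00 -7.18698087e-01  3.11475789e-04] 0.08542206571116223
```

View pics/top0.png

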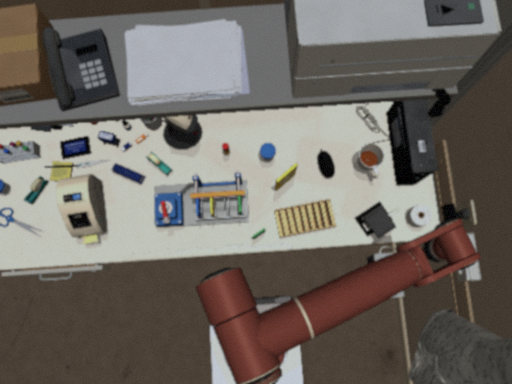

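View pics/scene0.png

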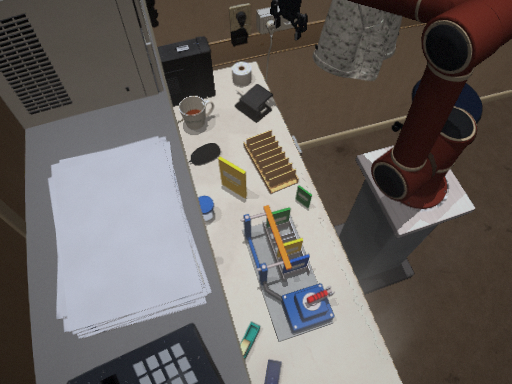

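```bash
cat > c.py <<'E'
from h import *
a=np.load('/tmp/top0.npz')['frame'][165:245,145:345,::-1]
cv2.imwrite('pics/topc.png',cv2.resize(a,None,fx=4,fy=4,interpolation=cv2.INTER_CUBIC))
b=np.load('/tmp/scene0.npz')['frame'][115:345,180:350,::-1]
cv2.imwrite('pics/scenec.png',cv2.resize(b,None,fx=2.6,fy=2.6,interpolation=cv2.INTER_CUBIC))
E
python3 c.py; python3 - <<'E'
from h import *
for n in('top0','scene0'):
    im=dict(np.load(f'/tmp/{n}.npz'));P=cloud(im);hsv=cv2.cvtColor(im['frame'],cv2.COLOR_RGB2HSV)
    roi=(P[...,0]>.3)&(P[...,0]<.95)&(abs(P[...,1])<.5)&(P[...,2]>.03)&(P[...,2]<.2)&(im['range_z']>0)
    for c,(l,h) in dict(red=(0,8),orange=(9,20),yellow=(22,34),green=(45,85),blue=(95,130)).items():
        m=((hsv[...,0]>=l)&(hsv[...,0]<=h)&(hsv[...,1]>110)&(hsv[...,2]>50)&roi).astype(np.uint8)
        k,lab,st,ce=cv2.connectedComponentsWithStats(m)
        for i in range(1,k):
            if st[i,4]>8:
                q=P[lab==i];print(n,c,st[i,4],ce[i].round(1),np.median(q,0).round(3),q.min(0).round(3),q.max(0).round(3))
E
```

```text
top0 red 32 [225.2 146.8] [0.723 0.058 0.086] [0.712 0.051 0.062] [0.735 0.067 0.094]
top0 red 42 [164.  209.2] [0.495 0.28  0.138] [0.471 0.275 0.123] [0.518 0.287 0.151]
top0 orange 111 [368.1 157.6] [ 0.658 -0.474  0.034] [ 0.629 -0.499  0.03 ] [ 0.685 -0.448  0.045]
top0 orange 218 [216.8 193.8] [0.538 0.097 0.132] [ 0.53  -0.002  0.034] [0.548 0.186 0.144]
top0 yellow 115 [285.4 175. ] [ 0.588 -0.15   0.145] [ 0.56  -0.191  0.05 ] [ 0.622 -0.117  0.161]
top0 yellow 50 [211.6 205.1] [0.502 0.116 0.115] [0.472 0.114 0.038] [0.544 0.132 0.128]
top0 green 34 [239.4 203.6] [0.5   0.018 0.117] [0.471 0.015 0.095] [0.529 0.021 0.127]
top0 blue 171 [267.5 150.8] [ 0.701 -0.097  0.07 ] [ 0.673 -0.121  0.059] [ 0.727 -0.072  0.082]
top0 blue 149 [126.9 172.6] [0.663 0.434 0.036] [0.632 0.388 0.03 ] [0.696 0.484 0.045]
top0 blue 534 [170.1 208.4] [0.507 0.261 0.06 ] [0.452 0.233 0.037] [0.568 0.329 0.104]
top0 blue 44 [197.5 206.5] [0.503 0.166 0.114] [0.471 0.164 0.079] [0.531 0.171 0.123]
scene0 red 21 [192.8 112.3] [ 0.656 -0.493  0.034] [ 0.63  -0.5    0.031] [ 0.674 -0.486  0.037]
sce
[... 1319 characters left out ...]
03 0.12  0.118] [0.472 0.088 0.041] [0.533 0.125 0.124]
scene0 green 24 [304.4 190.3] [ 0.404 -0.041  0.081] [ 0.39  -0.061  0.078] [ 0.416 -0.02   0.085]
scene0 green 41 [280.7 210.6] [0.503 0.02  0.119] [0.479 0.016 0.116] [0.531 0.024 0.123]
scene0 blue 185 [205.7 203.6] [ 0.701 -0.094  0.071] [ 0.68  -0.124  0.064] [ 0.718 -0.065  0.076]
scene0 blue 13 [246.9 219.6] [0.606 0.026 0.137] [0.599 0.023 0.135] [0.612 0.029 0.138]
scene0 blue 66 [299.  258.3] [0.506 0.17  0.119] [0.479 0.165 0.11 ] [0.531 0.173 0.125]
scene0 blue 15 [263.7 269.6] [0.607 0.176 0.137] [0.6   0.171 0.13 ] [0.613 0.179 0.139]
scene0 blue 923 [304.1 307.1] [0.54  0.293 0.059] [0.46  0.235 0.05 ] [0.576 0.332 0.102]
```

View pics/topc.png

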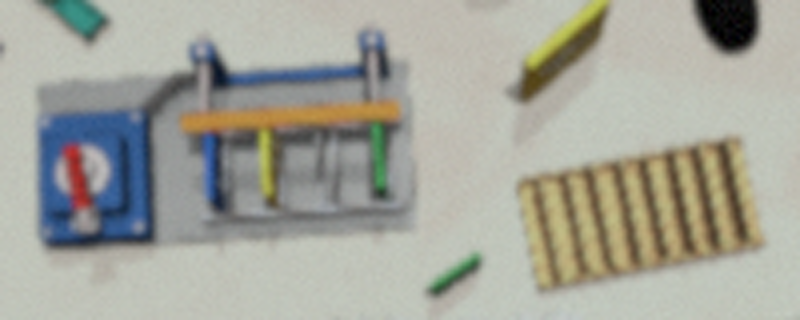

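View pics/scenec.png

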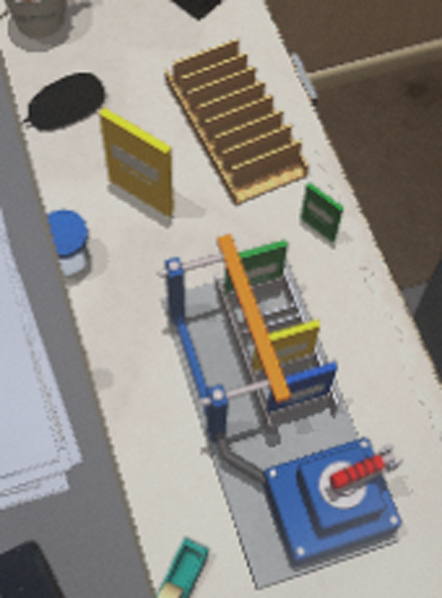

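Top view: the plates are in the rack, blue at (197,206), yellow at (212,205) and green at (239,204). The third slot is empty and there is no white plate. Lookalikes are the larger free-standing yellow plate at (287,177), top about 0.15 m, and the small green one at (259,233). I choose the three in the rack. The handle is at (164,209) and the sorter at (305,218). The close crops agree with this.

I'll go over the sorter first and look with the wrist camera.

Request:
send_rows(rows=[[8.5,[0,0,-2.3],8.83],[8.5,[0,0,-2.3],8.83],[8.5,[0,0,-2.3],8.83],[8.5,[3.1,-5.1,0],0],[8.5,[3.1,-5.1,0],0],[8.5,[3.1,-5.1,0],0],[8.5,[3.1,-5.1,0],0],[8.5,[3.1,-5.1,0],0],[8.5,[3.1,-5.1,0],0],[8.5,[3.1,-5.1,0],0]])

```text
t: 1.4
tool_pos: [0.4962, -0.2008, 0.3001]
tool_rot: [3.142, -0.001, 0.0]
contact_force: [0.8, -0.5, 0.6]
opening: 0.085
grip_force: 0.0
```

Request:
send_rows(rows=[[8.5,[0,0,0],0],[8.5,[0,0,0],0]])

```text
t: 1.65
tool_pos: [0.4954, -0.2027, 0.2999]
tool_rot: [3.141, -0.0, -0.001]
contact_force: [-0.2, -0.2, 0.0]
opening: 0.0849
grip_force: 0.0
```

```bash
python3 - <<'E'
from h import *
shot('wrist','w_sort');o=ctrl.get_obs();print(o['t'],o['tool_pos'],o['tool_rot'])
E
```

```text
1.7 [ 0.49522441 -0.2033053   0.30003364] [ 3.14145471e+00 -2.14115958e-03 -9.72018615e-04]
```

Request:
send_rows(rows=[[3,[0.6,-5.5,0],0],[3,[0.6,-5.5,0],0],[3,[0.6,-5.5,0],0],[3,[0.6,-5.5,0],0],[3,[0.6,-5.5,0],0],[3,[0.6,-5.5,0],0],[3,[0,0,0],0],[3,[0,0,0],0]])

```text
t: 2.7
tool_pos: [0.532, 0.1259, 0.3001]
tool_rot: [3.141, -0.004, -0.001]
contact_force: [0.6, 0.3, 0.1]
opening: 0.03
grip_force: 0.0
```

```bash
python3 - <<'E'
from h import *
shot('wrist','w_rack');o=ctrl.get_obs();print(o['t'],o['tool_pos'],o['tool_rot'])
E
```

```text
2.75 [0.53205591 0.12557303 0.3002194 ] [ 3.14102736e+00 -4.83070840e-03 -2.01883720e-04]
```

View pics/w_sort.png

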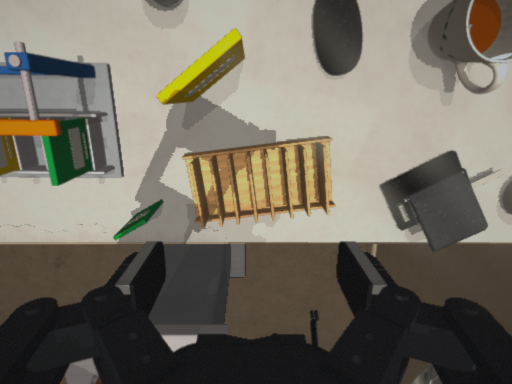

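View pics/w_rack.png

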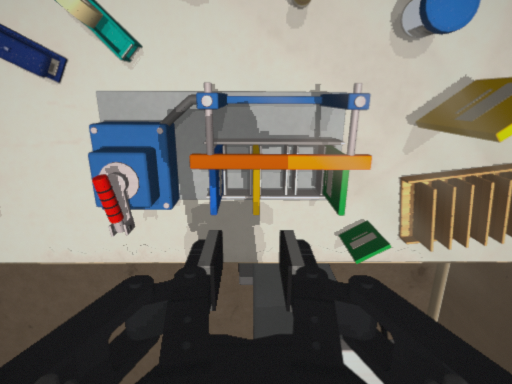

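The sorter is at (185–335, 138–225) in the first wrist picture. In the second, the post caps are at (207,101) and (359,101), the plates at (215,180), (256,180) and (341,190), and the red handle runs from (103,183) to (122,225). Next I turn these into positions.

```bash
cat > rack.py <<'E'
from h import *
im=dict(np.load('/tmp/w_rack.npz'))
p=onz(im,[[207,101],[359,101]],.141);print('posts',p.round(4).tolist(),np.linalg.norm(p[0]-p[1]))
v=p[0]-p[1];th=np.arctan2(-v[0],v[1]);print('yaw',np.degrees(th))
R2=np.array([[np.cos(th),-np.sin(th)],[np.sin(th),np.cos(th)]])
o=p.mean(0)[:2]-R2@[.094,0];print('origin',o)
hsv=cv2.cvtColor(im['frame'],cv2.COLOR_RGB2HSV)
def fit(l,h,box,z,s=120):
    m=(hsv[...,0]>=l)&(hsv[...,0]<=h)&(hsv[...,1]>s)&(hsv[...,2]>60)
    b=np.zeros_like(m);b[box[1]:box[3],box[0]:box[2]]=1
    ys,xs=np.where(m&b);return onz(im,np.c_[xs,ys],z)
k=fit(5,20,(180,145,380,180),.134);r=cv2.minAreaRect((k[:,:2]*1000).astype(np.float32));print('keeper top',r,(np.array(r[0])/1000-o)@R2)
for n,l,h,b in(('blue',100,130,(205,170,225,215)),('yellow',18,35,(245,170,270,215)),('green',45,85,(325,170,355,215))):
    q=fit(l,h,b,.12);
    # near-edge top row, x-extent
    print(n,len(q),((q[:,:2]-o)@R2).min(0).round(4),((q[:,:2]-o)@R2).max(0).round(4))
q=fit(0,8,(80,165,140,240),.125);q=np.r_[q,fit(172,180,(80,165,140,240),.125)]
r=cv2.minAreaRect((q[:,:2]*1000).astype(np.float32));bx=(cv2.boxPoints(r)/1000-o)@R2;print('grip',r,(np.array(r[0])/1000-o)@R2,bx.round(4).tolist())
P=cloud(im);m=((hsv[...,0]<8)|(hsv[...,0]>172))&(hsv[...,1]>120);m[:165]=0;m[240:]=0;m[:,150:]=0
c=P[m];c=c[c[:,2]>.09];print('grip depth',len(c),np.median(c,0),((np.median(c,0)[:2]-o)@R2),c[:,2].min(),c[:,2].max())
print('axis world',o+R2@[0,.19])
E
cat > sorter.py <<'E'
import sys
from h import *
def sorter(im,top=.060):
    P=cloud(im);m=(P[...,2]>.035)&(P[...,2]<.075)&(P[...,0]>.3)&(P[...,0]<.6)&(P[...,1]<-.08)&(P[...,1]>-.4)&(im['range_z']>0)
    hsv=cv2.cvtColor(im['frame'],cv2.COLOR_RGB2HSV);w=(hsv[...,0]>8)&(hsv[...,0]<26)&(hsv[...,1]>60)
    k,lab,st,ce=cv2.connectedComponentsWithStats(cv2.morphologyEx((m&w).astype(np.uint8),cv2.MORPH_CLOSE,np.ones((9,9))))
    i=1+np.argmax(st[1:,4]);q=P[(lab==i)&m&w]
    r=cv2.minAreaRect((q[:,:2]*1000).astype(np.float32))
    b=cv2.boxPoints(r);print(len(q),r,b.round(0).tolist(),np.median(q[:,2]))
sorter(dict(np.load(f'/tmp/{sys.argv[1]}.npz')))
E
python3 rack.py; python3 sorter.py w_sort; python3 sorter.py top0
```

```text
posts [[0.6041, 0.1678, 0.141], [0.6036, 0.0198, 0.141]] 0.14797662894192556
yaw -0.16458959110058397
origin [0.50985746 0.09406682]
keeper top ((542.8359985351562, 94.3274917602539), (192.08807373046875, 17.246307373046875), 89.83927154541016) [0.03297766 0.00035541]
blue 404 [-0.0331  0.064 ] [0.0198 0.0788]
yellow 314 [-0.0331  0.0217] [0.0198 0.0288]
green 244 [-0.033  -0.0774] [ 0.0141 -0.0692]
grip ((497.390625, 286.7359313964844), (57.91252136230469, 18.225112915039062), 13.974492073059082) [-0.01302025  0.1926325 ] [[-0.0433, 0.1944], [-0.0389, 0.1767], [0.0173, 0.1909], [0.0128, 0.2085]]
grip depth 741 [0.50377462 0.27955616 0.13871652] [-0.00661565  0.1854711 ] 0.12313725716222734 0.1462708581884546
axis world [0.51040326 0.28406604]
442 ((462.71929931640625, -303.8599548339844), (95.50481414794922, 4.498688220977783), 7.077857494354248) [[415.0, -308.0], [416.0, -312.0], [510.0, -300.0], [510.0, -296.0]] 0.05609836926631595
356 ((445.75018310546875, -217.2696075439453), (96.54576873779297, 180.39178466796875), 7.710461616516113) [[386.0, -134.0], [410.0, -313.0], [506.0, -300.0], [481.0, -121.0]] 0.055216398616127926
```

```bash
cat > grip.py <<'E'
import sys
from h import *
o=np.array([.508,.094]);th=np.radians(-.16)
R2=np.array([[np.cos(th),-np.sin(th)],[np.sin(th),np.cos(th)]])
for n in sys.argv[1:]:
    im=dict(np.load(f'/tmp/{n}.npz'));P=cloud(im);hsv=cv2.cvtColor(im['frame'],cv2.COLOR_RGB2HSV)
    m=((hsv[...,0]<8)|(hsv[...,0]>172))&(hsv[...,1]>120)&(np.linalg.norm(P[...,:2]-[.508,.284],axis=-1)<.09)&(P[...,2]>.08)&(P[...,2]<.24)
    q=P[m];q[:,:2]=(q[:,:2]-o)@R2
    c=np.median(q,0);q=q[np.linalg.norm(q-c,axis=1)<.05];c=q.mean(0)
    d=np.linalg.svd(q-c)[2][0];d*=np.sign(d[0]) if abs(d[2])<.7 else np.sign(d[2]);s=(q-c)@d
    print(n,len(q),'c',c.round(4),'dir',d.round(3),'ext',np.percentile(s,[2,98]).round(4),'ends',(c+d*np.percentile(s,2)).round(4),(c+d*np.percentile(s,98)).round(4))
E
python3 grip.py w_rack scene0 top0
python3 - <<'E'
from h import *
im=dict(np.load('/tmp/w_sort.npz'))
# sorter outer top corners picked from the picture: TL, TR, BR, BL
c=onz(im,[[186,153],[330,138],[333,207],[202,224]],.060);print(c.round(3).tolist(),c.mean(0),np.linalg.norm(c[1]-c[0]),np.linalg.norm(c[2]-c[1]))
a=np.load('/tmp/w_sort.npz')['frame'][125:240,170:350,::-1]
b=np.load('/tmp/w_rack.npz')['frame'][85:250,80:230,::-1]
cv2.imwrite('pics/two.png',np.vstack([cv2.resize(a,(540,345),interpolation=cv2.INTER_CUBIC),np.pad(cv2.resize(b,(225,248),interpolation=cv2.INTER_CUBIC),((0,0),(0,315),(0,0)))]))
E
```

```text
w_rack 741 c [-0.0056  0.1861  0.1386] dir [0.974 0.133 0.184] ext [-0.0287  0.0247] ends [-0.0335  0.1823  0.1333] [0.0185 0.1894 0.1432]
scene0 115 c [-0.0058  0.1896  0.1366] dir [0.95  0.137 0.282] ext [-0.0341  0.0248] ends [-0.0382  0.1849  0.127 ] [0.0178 0.193  0.1436]
top0 49 c [-0.0134  0.1864  0.1377] dir [0.958 0.128 0.255] ext [-0.0239  0.0251] ends [-0.0363  0.1834  0.1316] [0.0107 0.1896 0.1441]
[[0.501, -0.119, 0.06], [0.521, -0.305, 0.06], [0.426, -0.316, 0.06], [0.401, -0.135, 0.06]] [ 0.46209166 -0.21874896  0.06      ] 0.186743299245798 0.09518171759204884
```

View pics/two.png

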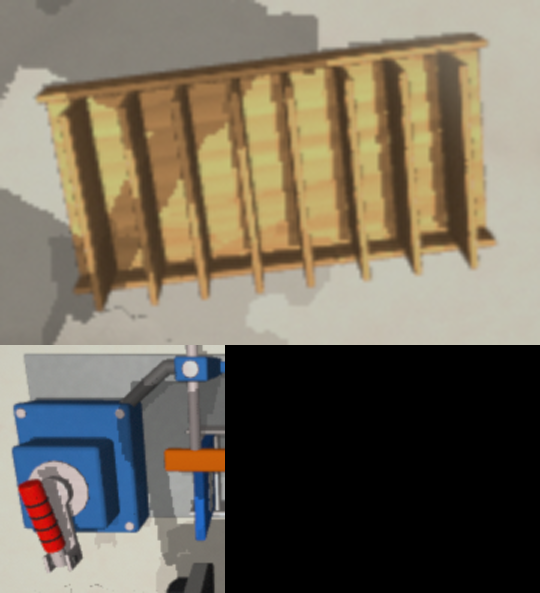

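Request:
send_rows(rows=[[5,[-0.67,-5.3,0],0],[5,[-0.67,-5.3,0],0],[5,[-0.67,-5.3,0],0],[5,[0,0,0],-7.5],[5,[0,0,4.0],0],[5,[0,0,4.0],0],[5,[0,0,0],0],[5,[0,0,0],0]])

```text
t: 3.75
tool_pos: [0.513, 0.2855, 0.2221]
tool_rot: [-3.135, -0.202, -0.003]
contact_force: [0.2, 0.2, 1.2]
opening: 0.0502
grip_force: 0.0
```

```bash
python3 - <<'E'
from h import *
shot('wrist','w_h1');shot('top','top1');o=ctrl.get_obs();print(o['t'],o['tool_pos'],o['tool_rot'])
E
python3 grip.py w_h1 top1; python3 sorter.py top1
```

```text
3.85 [0.51333682 0.28624193 0.22319294] [-3.13369296 -0.2028751  -0.00646099]
w_h1 1133 c [-0.0048  0.1892  0.1393] dir [0.979 0.121 0.163] ext [-0.0304  0.0238] ends [-0.0345  0.1855  0.1344] [0.0185 0.1921 0.1432]
349 ((446.7091369628906, -217.02984619140625), (94.10822296142578, 180.0392303466797), 7.448369979858398) [[388.0, -134.0], [412.0, -312.0], [505.0, -300.0], [482.0, -122.0]] 0.05506053229872099
  return _methods._mean(a, axis=axis, dtype=dtype,
  ret = um.true_divide(
grip.py:9: RuntimeWarning: Mean of empty slice.
  c=np.median(q,0);q=q[np.linalg.norm(q-c,axis=1)<.05];c=q.mean(0)
Traceback (most recent call last):
  File "grip.py", line 11, in <module>
    print(n,len(q),'c',c.round(4),'dir',d.round(3),'ext',np.percentile(s,[2,98]).round(4),'ends',(c+d*np.percentile(s,2)).round(4),(c+d*np.percentile(s,98)).round(4))
                                                         ~~~~~~~~~~~~~^^^^^^^^^^
IndexError: index -1 is out of bounds for axis 0 with size 0
```

View pics/w_h1.png

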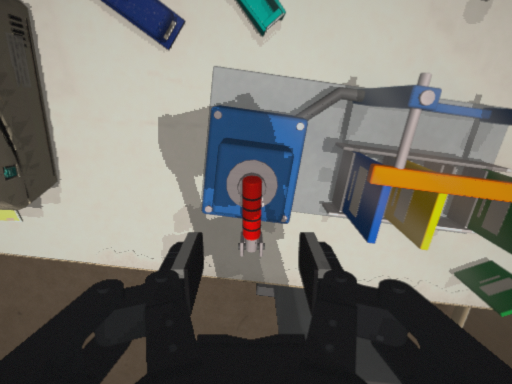

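The handle is centred between the fingers, at (252, 178–240). I go down and close on it near its free end.

Request:
send_rows(newtons=25, rows=[[5,[0,0.1,3.3],0],[5,[0,0.1,3.3],0],[5,[0,0,3.2],0],[5,[0,0,0],0],[0,[0,0,0],0],[0,[0,0,0],0],[0,[0,0,0],0],[0,[0,0,0],0]])

```text
t: 4.85
tool_pos: [0.5137, 0.285, 0.1243]
tool_rot: [-3.133, -0.204, -0.007]
contact_force: [3.2, 1.8, 3.2]
opening: 0.0152
grip_force: 26.5
```

Request:
send_rows(rows=[[0,[-0.2,0,-0.75],0],[0,[-0.31,0,-0.72],0],[0,[-0.4,0,-0.67],0],[0,[-0.49,0,-0.61],0],[0,[-0.57,0,-0.54],0],[0,[-0.63,0,-0.45],0],[0,[-0.69,0,-0.36],0],[0,[-0.74,0,-0.27],0],[0,[-0.76,0,-0.16],0],[0,[-0.77,0,-0.06],0]])

```text
t: 6.1
tool_pos: [0.4571, 0.277, 0.1688]
tool_rot: [3.135, 0.204, 0.003]
contact_force: [2.6, 1.2, -3.1]
opening: 0.012
grip_force: 23.1
```

Request:
send_rows(rows=[[0,[0,0,0],0],[0,[0,0,0],0]])

```text
t: 6.35
tool_pos: [0.457, 0.2771, 0.1687]
tool_rot: [3.135, 0.205, 0.0]
contact_force: [0.6, -0.7, -0.2]
opening: 0.0108
grip_force: 21.8
```

```bash
python3 - <<'E'
from h import *
shot('wrist','w_h2');shot('scene','s_h2');o=ctrl.get_obs();print(o['t'],o['tool_pos'],o['tool_rot'],o['contact_force'])
E
python3 grip.py w_h2 s_h2
```

```text
6.45 [0.45720791 0.27711035 0.16866878] [3.13484220e+00 2.04447503e-01 3.74612164e-04] [ 0.46546433 -0.16071861 -0.38287463]
w_h2 1273 c [-0.0321  0.1852  0.1847] dir [-0.006  0.007  1.   ] ext [-0.0376  0.0077] ends [-0.0318  0.1849  0.1471] [-0.0321  0.1852  0.1925]
s_h2 33 c [-0.0317  0.1866  0.1895] dir [0.659 0.641 0.393] ext [-0.01    0.0073] ends [-0.0383  0.1802  0.1856] [-0.0269  0.1912  0.1924]
```

View pics/w_h2.png

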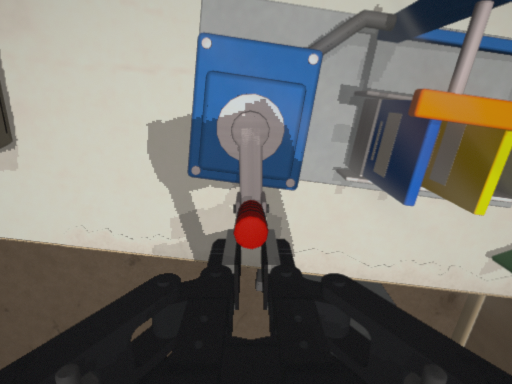

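The fingers closed to 10.8 mm, so they hold only the handle's outer side. The handle itself, top at (251,232), is almost upright. I'll regrip it centred and a little lower, then pull it outward to its stop.

Request:
send_rows(newtons=40, rows=[[4,[0,0,0],0],[4,[0,0,0],0],[4,[0.5,0,0.4],0],[4,[0.5,0,0.4],0],[4,[0,0,0],0],[0,[0,0,0],0],[0,[0,0,0],0],[0,[0,0,0],0],[0,[0,0,0],0]])

```text
t: 7.58
tool_pos: [0.4669, 0.2784, 0.1603]
tool_rot: [3.135, 0.205, 0.0]
contact_force: [0.7, -0.5, -0.2]
opening: 0.015
grip_force: 39.0
```

```bash
python3 - <<'E'
from h import *
im=shot('wrist','w_h3');o=ctrl.get_obs();print(o['t'],o['tool_pos'],o['contact_force'],o['opening'])
im=dict(np.load('/tmp/w_h2.npz'));print('hub',onz(im,[[250,128]],.112)-[.508,.094,0],'pivot',onz(im,[[251,210]],.125)-[.508,.094,0])
E
python3 grip.py w_h3
```

```text
7.625 [0.46688704 0.27842938 0.16032427] [-0.57399489 -0.44840378  0.81634429] 0.015019230617241499
hub [[0.00501367 0.19041958 0.112     ]] pivot [[-0.04737943  0.18289763  0.125     ]]
w_h3 1607 c [-0.0315  0.1853  0.1824] dir [0.03  0.002 1.   ] ext [-0.0364  0.01  ] ends [-0.0326  0.1852  0.146 ] [-0.0312  0.1853  0.1924]
```

Regripped centrally (15 mm). Keeper and plate edges put the rack origin nearer x = 0.512, so the crank axis is at about (0.5125, 0.284). I pull the handle to its stop and work out the circle in tool axes.

Request:
send_rows(rows=[[0,[-0.2,0,0],0],[0,[-0.2,0,0],0],[0,[0,0,0],0],[0,[0,0,0],0]])

```text
t: 8.12
tool_pos: [0.4646, 0.2781, 0.1607]
tool_rot: [-3.134, -0.204, -0.008]
contact_force: [5.8, 0.4, -2.4]
opening: 0.0147
grip_force: 39.0
```

```bash
python3 - <<'E'
from h import *
im=shot('wrist','w_h4');o=ctrl.get_obs();print(o['t'],o['tool_pos'],o['tool_rot'],o['contact_force'],o['opening'])
a=np.arange(29)*.25
p=np.c_[-5*np.cos(a),5*np.sin(a)].round(2);print(np.diff(p,axis=0).round(2).tolist())
E
python3 grip.py w_h4
```

```text
8.175 [0.46462845 0.27808186 0.16069667] [-3.13428878 -0.20430986 -0.00815547] [ 6.21036113  0.0132573  -3.66925537] 0.014368589167627698
[[0.16, 1.24], [0.45, 1.16], [0.73, 1.01], [0.96, 0.8], [1.12, 0.53], [1.23, 0.25], [1.24, -0.07], [1.19, -0.37], [1.06, -0.66], [0.87, -0.9], [0.61, -1.08], [0.33, -1.2], [0.02, -1.25], [-0.29, -1.21], [-0.58, -1.11], [-0.83, -0.92], [-1.04, -0.69], [-1.18, -0.42], [-1.24, -0.11], [-1.23, 0.21], [-1.14, 0.5], [-0.98, 0.76], [-0.77, 0.99], [-0.49, 1.14], [-0.2, 1.23], [0.12, 1.25], [0.41, 1.17], [0.7, 1.03]]
w_h4 1686 c [-0.0336  0.185   0.1821] dir [0.    0.002 1.   ] ext [-0.0363  0.0107] ends [-0.0336  0.1849  0.1457] [-0.0336  0.185   0.1928]
```

Request:
send_rows(rows=[[0,[0.2,0,0],0],[0,[0.16,1.24,0],0],[0,[0.45,1.16,0],0],[0,[0.73,1.01,0],0],[0,[0.96,0.8,0],0],[0,[1.12,0.53,0],0],[0,[1.23,0.25,0],0],[0,[0,0,0],0]])

```text
t: 9.18
tool_pos: [0.5185, 0.2353, 0.1604]
tool_rot: [-3.134, -0.204, -0.002]
contact_force: [0.3, 1.6, 0.3]
opening: 0.0148
grip_force: 40.7
```

```bash
python3 - <<'E'
from h import *
im=shot('wrist','w_h5');o=ctrl.get_obs();print(o['t'],o['tool_pos'],o['tool_rot'],o['contact_force'],o['opening'])
E
python3 grip.py w_h5
```

```text
9.225 [0.5181659  0.2351848  0.16041715] [-3.13409349e+00 -2.04459616e-01 -1.71125230e-03] [0.7801784  0.87014549 1.5171767 ] 0.014861228949662323
w_h5 2196 c [0.019  0.1421 0.179 ] dir [-0.126 -0.014  0.992] ext [-0.0374  0.015 ] ends [0.0237 0.1426 0.1419] [0.0171 0.1419 0.1938]
```

View pics/w_h5.png

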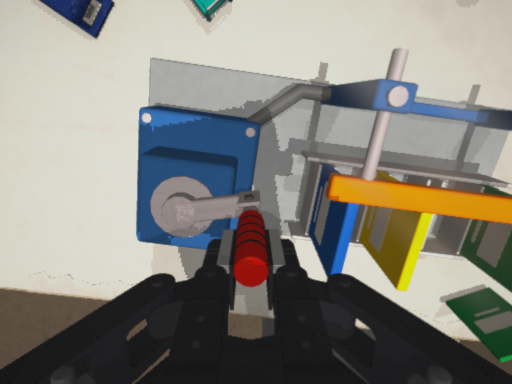

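The crank arm has followed through about 1.5 rad, and the handle is upright with its top at (251,265). I carry on.

Request:
send_rows(rows=[[0,[1.24,-0.07,0],0],[0,[1.19,-0.37,0],0],[0,[1.06,-0.66,0],0],[0,[0.87,-0.9,0],0],[0,[0.61,-1.08,0],0],[0,[0.33,-1.2,0],0],[0,[0.02,-1.25,0],0],[0,[0,0,0],0]])

```text
t: 10.22
tool_pos: [0.5572, 0.2968, 0.1601]
tool_rot: [3.132, 0.208, -0.025]
contact_force: [-21.6, -4.7, 14.3]
opening: 0.0148
grip_force: 42.1
```

```bash
python3 - <<'E'
from h import *
im=shot('wrist','w_h6');o=ctrl.get_obs();print(o['t'],o['tool_pos'],o['tool_rot'],o['contact_force'],o['opening'])
E
python3 grip.py w_h6
```

```text
10.275 [0.55729295 0.29652901 0.16007767] [ 3.13158724  0.20773655 -0.02507084] [-21.57263802  -4.48858456  14.00514185] 0.015045051649626941
w_h6 2211 c [0.0562 0.2037 0.1787] dir [-0.104 -0.01   0.994] ext [-0.0374  0.0151] ends [0.0601 0.204  0.1416] [0.0547 0.2035 0.1938]
```

Force of 21 N radially inward: my circle centre is about 5.5 mm too far in x, so I shift it back and continue.

Request:
send_rows(rows=[[0,[-0.55,0,0],0],[0,[-0.29,-1.21,0],0],[0,[-0.58,-1.11,0],0],[0,[-0.83,-0.92,0],0],[0,[-1.04,-0.69,0],0],[0,[-1.18,-0.42,0],0],[0,[-1.24,-0.11,0],0],[0,[0,0,0],0]])

```text
t: 11.28
tool_pos: [0.4994, 0.3335, 0.1604]
tool_rot: [-3.134, -0.206, 0.002]
contact_force: [-1.3, -1.8, 3.5]
opening: 0.0149
grip_force: 41.1
```

```bash
python3 - <<'E'
from h import *
im=shot('wrist','w_h7');o=ctrl.get_obs();print(o['t'],o['tool_pos'],o['tool_rot'],o['contact_force'],o['opening'])
E
python3 grip.py w_h7
```

```text
11.325 [0.49982963 0.33355367 0.16037168] [-3.13418616e+00 -2.05177654e-01  1.13993863e-03] [-0.77818248 -1.03195002  3.80617725] 0.014945046771853748
w_h7 2194 c [-0.0007  0.2402  0.1791] dir [-0.13  -0.012  0.991] ext [-0.0369  0.0149] ends [0.0041 0.2407 0.1425] [-0.0026  0.2401  0.1939]
```

Request:
send_rows(rows=[[0,[-1.23,0.21,0],0],[0,[-1.14,0.5,0],0],[0,[-0.98,0.76,0],0],[0,[-0.77,0.99,0],0],[0,[-0.49,1.14,0],0],[0,[-0.2,1.23,0],0],[0,[0.12,1.25,0],0],[0,[0.41,1.17,0],0],[0,[0,0,0],0],[0,[0,0,0],0]])

```text
t: 12.58
tool_pos: [0.4673, 0.2542, 0.1603]
tool_rot: [3.132, 0.203, -0.002]
contact_force: [-1.3, -2.9, 5.5]
opening: 0.0148
grip_force: 41.3
```

```bash
python3 - <<'E'
from h import *
im=shot('wrist','w_h8');shot('top','top8');o=ctrl.get_obs();print(o['t'],o['tool_pos'],o['tool_rot'],o['contact_force'],o['opening'])
hsv=cv2.cvtColor(im['frame'],cv2.COLOR_RGB2HSV);m=(hsv[...,0]>=5)&(hsv[...,0]<=20)&(hsv[...,1]>150)&(hsv[...,2]>60)
P=cloud(im);m&=(P[...,2]>.12)&(P[...,2]<.15);q=onz(im,np.argwhere(m)[:,::-1],.134);print('keeper x',np.percentile(q[:,0],[2,50,98]))
E
python3 grip.py w_h8
```

```text
12.675 [0.46718429 0.25436709 0.16032935] [ 3.13138558e+00  2.03941982e-01 -2.06620884e-03] [-2.10448268 -2.97521     6.36329445] 0.01501451941889524
keeper x [0.56101603 0.56864482 0.57629611]
w_h8 2164 c [-0.0322  0.1611  0.1791] dir [-0.113 -0.002  0.994] ext [-0.0374  0.0147] ends [-0.028   0.1612  0.142 ] [-0.0338  0.1611  0.1937]
```

View pics/w_h8.png

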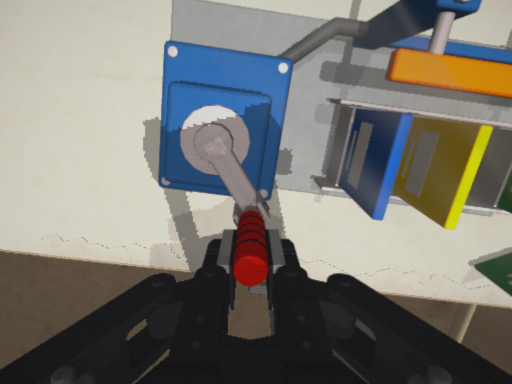

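The keeper has moved out by about 26 mm (crank about 6.9 rad), clear of the plates. I release, lift, square up and look at the plates.

Request:
send_rows(newtons=30, rows=[[4,[0,0,0],0],[4,[0,0,0],0],[4,[0,0,-4.7],0],[4,[0,0,-4.7],0],[3,[0,0,0],7.4],[3,[1.1,5.1,0],0],[3,[1.1,5.1,0],0],[3,[1.1,5.1,0],0],[3,[0,0,0],0],[3,[0,0,0],0]])

```text
t: 13.92
tool_pos: [0.5005, 0.1032, 0.2537]
tool_rot: [-3.141, -0.001, 0.002]
contact_force: [-0.4, 1.1, 0.3]
opening: 0.0301
grip_force: 0.0
```

```bash
cat > plates.py <<'E'
from h import *
im=shot('wrist','w_p1');o=ctrl.get_obs();print(o['t'],o['tool_pos'],o['tool_rot'],o['contact_force'],o['opening'])
P=cloud(im);hsv=cv2.cvtColor(im['frame'],cv2.COLOR_RGB2HSV)
base=(hsv[...,1]>110)&(hsv[...,2]>50)&(P[...,0]>.45)&(P[...,0]<.56)&(P[...,1]>0)&(P[...,1]<.19)
for n,l,h in(('blue',100,130),('yellow',18,35),('green',45,85)):
    m=base&(hsv[...,0]>=l)&(hsv[...,0]<=h)&(P[...,2]>.113)&(P[...,2]<.13)
    if m.sum()<20: print(n,'none');continue
    uv=np.argwhere(m)[:,::-1];q=onz(im,uv,.12)
    c,s,a=cv2.minAreaRect((q[:,:2]*1000).astype(np.float32));print(n,len(q),np.round(c,1),np.round(s,1),round(a,1),'z',np.median(P[m][:,2]).round(4))
E
python3 plates.py; python3 sorter.py top8
```

```text
13.975 [0.50046053 0.10367108 0.25379405] [-3.14120319e+00 -3.20221237e-03  1.29003366e-03] [-0.48101261  0.59020622 -0.94173095] 0.029802706493804558
blue 644 [511.2 168.1] [ 8.8 68.5] 89.5 z 0.1193
yellow 582 [510.7 119. ] [ 7.9 69.5] 89.9 z 0.1194
green 506 [510.3  21. ] [ 9.  68.5] 89.7 z 0.1194
353 ((446.9718322753906, -217.55184936523438), (94.7822265625, 180.6421356201172), 7.208883762359619) [[389.0, -134.0], [411.0, -313.0], [505.0, -301.0], [483.0, -122.0]] 0.05467395723003654
```

View pics/w_p1.png

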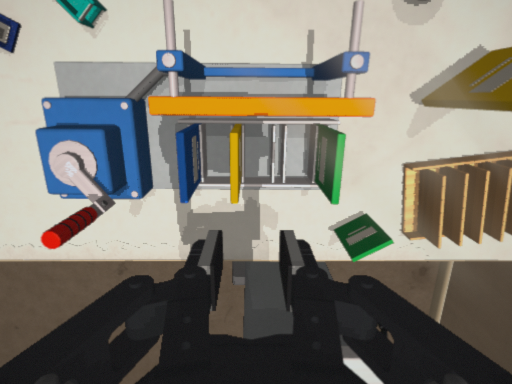

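The plates' tops are at blue (185,165), yellow (235,165) and green (332,165), all clear of the keeper at y≈106. The handle still stands. I'll settle the sorter's pose with depth from both wrist views before grasping.

```bash
cat > sorter.py <<'E'
import sys
from h import *
def sorter(im,zlo=.045,zhi=.07):
    P=cloud(im);m=(P[...,2]>zlo)&(P[...,2]<zhi)&(P[...,0]>.34)&(P[...,0]<.56)&(P[...,1]<-.09)&(P[...,1]>-.36)&(im['range_z']>0)
    # drop the free-standing yellow and green lookalikes by colour
    hsv=cv2.cvtColor(im['frame'],cv2.COLOR_RGB2HSV)
    w=~((hsv[...,0]>21)&(hsv[...,1]>150))
    k,lab,st,ce=cv2.connectedComponentsWithStats(cv2.morphologyEx((m&w).astype(np.uint8),cv2.MORPH_CLOSE,np.ones((15,15))))
    i=1+np.argmax(st[1:,4]);q=P[(lab==i)&m&w]
    r=cv2.minAreaRect((q[:,:2]*1000).astype(np.float32))
    b=cv2.boxPoints(r);print(len(q),np.round(r[0],1),np.round(r[1],1),round(r[2],1),b.round(0).tolist(),np.median(q[:,2]).round(4))
if __name__=='__main__':
    for n in sys.argv[1:]:
        im=dict(np.load(f'/tmp/{n}.npz'))
        for z in((.045,.07),(.052,.068)): sorter(im,*z)
E
python3 sorter.py w_sort top8 scene0 w_p1
```

```text
2225 [ 451.8 -216.8] [ 95.7 180.1] 7.2 [[393.0, -134.0], [416.0, -312.0], [511.0, -300.0], [488.0, -121.0]] 0.0588
1135 [ 447.  -179.1] [ 95.6 103.9] 7.3 [[393.0, -134.0], [406.0, -237.0], [501.0, -225.0], [488.0, -121.0]] 0.0591
318 [ 448.  -217.5] [ 96.  180.7] 7.1 [[389.0, -134.0], [411.0, -313.0], [507.0, -301.0], [484.0, -122.0]] 0.0569
251 [ 448.4 -217.3] [ 95.1 180.5] 7.4 [[390.0, -134.0], [413.0, -313.0], [507.0, -301.0], [484.0, -122.0]] 0.0581
725 [ 453.8 -216.2] [ 96.9 184.2] 7.2 [[394.0, -131.0], [417.0, -314.0], [513.0, -301.0], [490.0, -119.0]] 0.0548
477 [ 453.9 -216.5] [ 96.8 183.4] 7.3 [[394.0, -132.0], [418.0, -314.0], [514.0, -301.0], [490.0, -119.0]] 0.0574
3289 [ 446.7 -176.7] [ 96.2 100.5] 7.2 [[393.0, -133.0], [405.0, -233.0], [501.0, -220.0], [488.0, -121.0]] 0.0547
2133 [ 445.5 -167.1] [96.1 80.6] 7.1 [[393.0, -133.0], [403.0, -213.0], [498.0, -201.0], [488.0, -121.0]] 0.0578
```

Request:
send_rows(newtons=30, rows=[[3,[0.5,4.1,0],0],[3,[0.5,4.1,0],0],[3,[0,0,4.2],0],[3,[0,0,4.2],0],[3,[0,0,4.2],0],[3,[0,0,4.0],0],[3,[0,0,0],0],[0,[0,0,0],0],[0,[0,0,0],0],[0,[0,0,0],0]])

```text
t: 15.22
tool_pos: [0.5124, 0.0209, 0.0903]
tool_rot: [3.141, 0.002, 0.006]
contact_force: [-0.1, -0.6, 2.2]
opening: 0.0075
grip_force: 35.9
```

Request:
send_rows(rows=[[0,[0,0,-4],0],[0,[0,0,-4],0],[0,[0,0,-4],0],[0,[0,0,-4],0],[0,[-0.3,5.5,0],0],[0,[-0.3,5.5,0],0],[0,[-0.3,5.5,0],0],[0,[-0.3,5.5,0],0],[0,[0,0,0],-7.2],[0,[0,0,0],0]])

```text
t: 16.48
tool_pos: [0.4991, -0.1997, 0.2488]
tool_rot: [3.135, 0.195, 0.001]
contact_force: [0.3, -0.8, -1.1]
opening: 0.0078
grip_force: 35.3
```

```bash
python3 - <<'E'
from h import *
im=shot('wrist','w_s1');shot('top','t_s1');o=ctrl.get_obs();print(o['t'],o['tool_pos'],o['tool_rot'],o['contact_force'],o['opening'],o['grip_force'])
E
python3 sorter.py w_s1 t_s1
```

```text
16.575 [ 0.49928381 -0.19879489  0.24864514] [3.13528379e+00 1.96934177e-01 1.05456930e-03] [-0.07251007  0.00061161 -0.53337861] 0.007317338819995038 35.34609496593475
1262 [ 459.7 -279.2] [95.5 54.3] 7.1 [[409.0, -258.0], [416.0, -312.0], [510.0, -300.0], [504.0, -246.0]] 0.0585
350 [ 462.8 -303.9] [94.8  4.5] 7.3 [[415.0, -308.0], [416.0, -312.0], [510.0, -300.0], [510.0, -296.0]] 0.0588
105 [ 452.3 -256.4] [ 95.2 101.3] 6.9 [[399.0, -212.0], [411.0, -312.0], [506.0, -301.0], [493.0, -200.0]] 0.0564
81 [ 453.2 -256.3] [ 93.4 101.3] 6.9 [[401.0, -212.0], [413.0, -312.0], [506.0, -301.0], [493.0, -200.0]] 0.0577
```

View pics/w_s1.png

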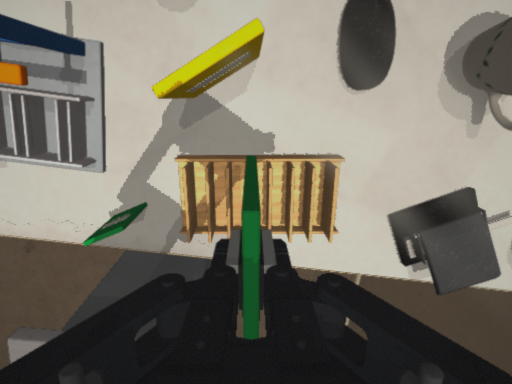

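The sorter has not moved (top at (180–340, 155–240)), and the green plate hangs straight in the fingers. I take it to the place at y −0.075.

Request:
send_rows(rows=[[0,[-2.38,4.35,0],0],[0,[-2.38,4.34,0],0],[0,[0,0,0],0],[0,[0,0,4],0],[0,[0,0,4],0],[0,[0,0,3],0],[0,[0,0,2],0],[0,[0,0,0],0]])

```text
t: 17.58
tool_pos: [0.4625, -0.2898, 0.1167]
tool_rot: [-3.133, -0.2, 0.003]
contact_force: [0.9, -0.2, -0.6]
opening: 0.0077
grip_force: 35.3
```

Request:
send_rows(rows=[[0,[0,0,1],0],[0,[0,0,1],0],[0,[0,0,0.5],0],[0,[0,0,0.4],0],[0,[0,0,0],0]])

```text
t: 18.2
tool_pos: [0.463, -0.2915, 0.0893]
tool_rot: [3.135, 0.199, 0.0]
contact_force: [-0.6, -0.6, 0.7]
opening: 0.0072
grip_force: 35.3
```

Request:
send_rows(rows=[[1.6,[0,0,0],0],[2.5,[0,0,0],0],[2.5,[0,0,0],0],[3,[0,0,-4],0],[3,[0,0,-5],0],[3,[0,0,-5],0],[3,[0,0,-3],0],[3,[0,0,0],7.2],[3,[0.68,-5.86,0],0],[3,[0.68,-5.86,0],0]])

```text
t: 19.45
tool_pos: [0.4763, -0.1732, 0.2593]
tool_rot: [-3.142, 0.001, -0.001]
contact_force: [0.8, 0.5, -0.9]
opening: 0.0299
grip_force: 0.0
```

Request:
send_rows(rows=[[3,[0.68,-5.86,0],0],[3,[0.68,-5.86,0],0],[3,[0.68,-5.86,0],0],[3,[0.68,-5.86,0],0],[3,[0.68,-5.86,0],0],[3,[0,0,0],0],[3,[0,0,0],0]])

```text
t: 20.32
tool_pos: [0.5099, 0.1189, 0.2591]
tool_rot: [3.141, 0.003, -0.0]
contact_force: [-0.4, 0.7, -1.0]
opening: 0.0303
grip_force: 0.0
```

```bash
sed -i "s/'w_p1'/'w_p2'/" plates.py; python3 plates.py; python3 - <<'E'
from h import *
im=shot('top','t_s2')
P=cloud(im);hsv=cv2.cvtColor(im['frame'],cv2.COLOR_RGB2HSV)
m=(hsv[...,0]>45)&(hsv[...,0]<85)&(hsv[...,1]>100)&(P[...,0]>.38)&(P[...,0]<.53)&(P[...,1]<-.1)&(P[...,1]>-.36)
q=P[m];print(len(q),np.median(q,0),q.max(0),q.min(0))
E
python3 sorter.py t_s2
```

```text
20.375 [0.51000169 0.11825778 0.25913391] [ 3.14118422e+00  8.12121432e-04 -2.42424848e-04] [0.5208057  0.1495354  0.04634882] 0.030026465908382923
blue 568 [511.4 168.4] [ 8.4 68.9] 89.7 z 0.1193
yellow 574 [511.  119.2] [ 7.7 70. ] 89.8 z 0.1193
green none
50 [ 0.45424924 -0.29017702  0.11457891] [ 0.4883887  -0.28333534  0.12808953] [ 0.42434566 -0.29678532  0.07125763]
307 [ 447.8 -217.5] [ 95.9 180.9] 7.2 [[389.0, -134.0], [412.0, -313.0], [507.0, -301.0], [484.0, -122.0]] 0.0567
238 [ 448.2 -217.4] [ 95.2 180.9] 7.2 [[390.0, -134.0], [412.0, -313.0], [507.0, -301.0], [484.0, -122.0]] 0.0581
```

Green stands upright in its place (top about 0.118 m, y −0.290). Next is the yellow plate.

Request:
send_rows(rows=[[3,[0.1,-0.1,4.2],0],[3,[0,0,4.3],0],[3,[0,0,4.3],0],[3,[0,0,4.2],0],[3,[0,0,0],0],[0,[0,0,0],0],[0,[0,0,0],0],[0,[0,0,0],0]])

```text
t: 21.42
tool_pos: [0.5127, 0.1199, 0.0917]
tool_rot: [-3.141, -0.002, -0.007]
contact_force: [0.3, -0.4, 4.1]
opening: 0.0074
grip_force: 35.7
```

Request:
send_rows(rows=[[0,[0,0,-4],0],[0,[0,0,-4],0],[0,[0,0,-4],0],[0,[0,0,-4],0],[0,[-0.2,5.7,0],0],[0,[-0.2,5.7,0],0],[0,[-0.2,5.7,0],0],[0,[-0.2,5.7,0],0],[0,[0,0,0],-7.2],[0,[0,0,0],0]])

```text
t: 22.68
tool_pos: [0.5033, -0.1087, 0.2498]
tool_rot: [3.135, 0.195, 0.001]
contact_force: [0.1, 0.9, -1.2]
opening: 0.0075
grip_force: 34.9
```

```bash
python3 - <<'E'
from h import *
im=shot('wrist','w_s3');shot('top','t_s3');o=ctrl.get_obs();print(o['t'],o['tool_pos'],o['tool_rot'],o['contact_force'],o['opening'],o['grip_force'])
E
python3 sorter.py w_s3 t_s3
```

```text
22.775 [ 0.50342304 -0.10770269  0.2496237 ] [3.13522156e+00 1.97257971e-01 1.06655349e-03] [-0.85906409 -0.34790991 -0.38476649] 0.0075683178718705954 34.88394498825073
3444 [ 453.3 -229.5] [ 96.4 153.9] 7.0 [[396.0, -159.0], [415.0, -312.0], [511.0, -300.0], [492.0, -147.0]] 0.0578
1264 [ 459.4 -278.4] [96.4 54.5] 6.4 [[408.0, -257.0], [415.0, -311.0], [510.0, -300.0], [504.0, -246.0]] 0.0587
269 [ 448.2 -217.5] [ 96.8 180.1] 7.4 [[389.0, -134.0], [412.0, -313.0], [508.0, -300.0], [485.0, -122.0]] 0.0571
207 [ 448.9 -217.3] [ 95.7 180.5] 8.2 [[389.0, -135.0], [414.0, -313.0], [509.0, -300.0], [483.0, -121.0]] 0.0583
```

Request:
send_rows(rows=[[0,[-3.15,1.33,0],0],[0,[-3.14,1.33,0],0],[0,[0,0,0],0],[0,[0,0,4],0],[0,[0,0,4],0],[0,[0,0,3],0],[0,[0,0,2],0],[0,[0,0,0],0]])

```text
t: 23.78
tool_pos: [0.4436, -0.1409, 0.1174]
tool_rot: [-3.133, -0.2, 0.005]
contact_force: [-0.1, 0.4, -0.2]
opening: 0.0077
grip_force: 34.8
```

Request:
send_rows(rows=[[0,[0,0,1],0],[0,[0,0,1],0],[0,[0,0,0.6],0],[0,[0,0,0.3],0],[0,[0,0,0],0]])

```text
t: 24.4
tool_pos: [0.4445, -0.1426, 0.0905]
tool_rot: [3.135, 0.199, 0.0]
contact_force: [-0.4, 0.4, -0.7]
opening: 0.0074
grip_force: 34.9
```

Request:
send_rows(rows=[[1.6,[0,0,0],0],[2.5,[0,0,0],0],[2.5,[0,0,0],0],[3,[0,0,-4],0],[3,[0,0,-5],0],[3,[0,0,-5],0],[3,[0,0,-3],0],[3,[0,0,0],7.2],[3,[1.1,-5.18,0],0],[3,[1.1,-5.18,0],0]])

```text
t: 25.65
tool_pos: [0.4663, -0.0381, 0.2604]
tool_rot: [3.141, -0.002, 0.001]
contact_force: [1.1, -0.0, -0.9]
opening: 0.0301
grip_force: 0.0
```

Request:
send_rows(rows=[[3,[1.1,-5.18,0],0],[3,[1.1,-5.18,0],0],[3,[1.1,-5.18,0],0],[3,[1.1,-5.18,0],0],[3,[0,0,0],0],[3,[0,0,0],0]])

```text
t: 26.4
tool_pos: [0.5098, 0.1683, 0.26]
tool_rot: [3.141, 0.003, -0.001]
contact_force: [0.2, 0.2, -0.1]
opening: 0.03
grip_force: 0.0
```

```bash
sed -i "s/'w_p2'/'w_p3'/" plates.py; python3 plates.py; python3 - <<'E'
from h import *
im=shot('top','t_s4')
P=cloud(im);hsv=cv2.cvtColor(im['frame'],cv2.COLOR_RGB2HSV)
for l,h in((45,85),(22,35)):
    m=(hsv[...,0]>l)&(hsv[...,0]<h)&(hsv[...,1]>100)&(P[...,0]>.38)&(P[...,0]<.53)&(P[...,1]<-.1)&(P[...,1]>-.36)&(P[...,2]>.07)
    q=P[m];print(len(q),np.median(q,0),q.max(0),q.min(0))
E
python3 sorter.py t_s4
```

```text
26.45 [0.50981282 0.16774709 0.26006243] [ 3.14110066e+00  7.76969894e-04 -4.61496764e-04] [-0.50104294 -0.64425766  0.82712439] 0.029804040232215636
blue 510 [511.1 169. ] [ 6.9 69.1] 89.8 z 0.1195
yellow none
green none
49 [ 0.45574194 -0.28996699  0.11447835] [ 0.48890693 -0.28383961  0.12454334] [ 0.42389702 -0.29560471  0.07816628]
63 [ 0.4389457  -0.14238488  0.11474318] [ 0.48857033 -0.13502468  0.12373979] [ 0.4059037  -0.28232769  0.07478301]
319 [ 447.8 -217.4] [ 96.5 181.3] 7.2 [[389.0, -133.0], [411.0, -313.0], [507.0, -301.0], [484.0, -121.0]] 0.0574
250 [ 448.  -217.4] [ 96.2 181.2] 7.7 [[388.0, -134.0], [412.0, -314.0], [508.0, -301.0], [484.0, -121.0]] 0.0581
```

Yellow stands in its place too. Now the blue plate.

Request:
send_rows(rows=[[3,[0.1,-0.1,4.2],0],[3,[0,0,4.3],0],[3,[0,0,4.3],0],[3,[0,0,4.3],0],[3,[0,0,0],0],[0,[0,0,0],0],[0,[0,0,0],0],[0,[0,0,0],0]])

```text
t: 27.5
tool_pos: [0.5126, 0.1697, 0.0918]
tool_rot: [-3.141, -0.002, -0.007]
contact_force: [-0.6, -0.3, 4.6]
opening: 0.0075
grip_force: 36.0
```

Request:
send_rows(rows=[[0,[0,0,-4],0],[0,[0,0,-4],0],[0,[0,0,-5],0],[0,[0,0,-5],0],[0,[-0.5,5.9,0],0],[0,[-0.5,5.9,0],0],[0,[-0.5,5.9,0],0],[0,[-0.5,5.9,0],0],[0,[0,0,0],-7.2],[0,[0,0,0],0]])

```text
t: 28.75
tool_pos: [0.4911, -0.0672, 0.2698]
tool_rot: [3.135, 0.195, 0.001]
contact_force: [-0.2, 0.4, -0.9]
opening: 0.007
grip_force: 35.2
```

```bash
python3 - <<'E'
from h import *
im=shot('wrist','w_s5');shot('top','t_s5');o=ctrl.get_obs();print(o['t'],o['tool_pos'],o['tool_rot'],o['contact_force'],o['opening'],o['grip_force'])
E
python3 sorter.py w_s5 t_s5
```

```text
28.85 [ 0.49129115 -0.06620382  0.26963492] [3.13526628e+00 1.97269485e-01 1.00819891e-03] [-0.65534162  0.24995647 -0.1844483 ] 0.007252721948999893 35.228732228279114
3963 [ 451.7 -216.8] [ 95.9 180.5] 7.1 [[393.0, -133.0], [415.0, -312.0], [510.0, -300.0], [488.0, -121.0]] 0.0573
2831 [ 451.7 -216.8] [ 95.9 180.5] 7.1 [[393.0, -133.0], [415.0, -312.0], [510.0, -300.0], [488.0, -121.0]] 0.0587
316 [ 448.1 -216.7] [ 97.4 180. ] 6.7 [[389.0, -133.0], [410.0, -312.0], [507.0, -300.0], [486.0, -122.0]] 0.0572
250 [ 447.4 -217. ] [ 93.8 180.3] 7.4 [[389.0, -134.0], [413.0, -312.0], [506.0, -300.0], [482.0, -122.0]] 0.0587
```

View pics/w_s5.png

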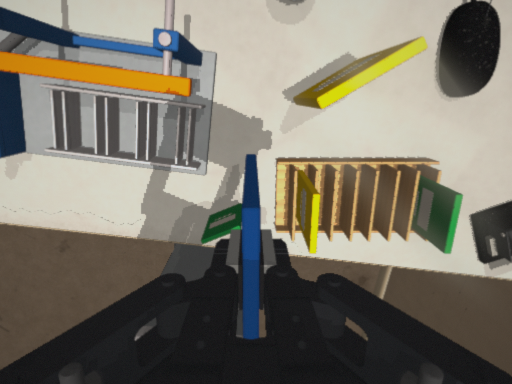

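Yellow is at (307,210) and green at (437,213), both in the sorter, and the blue plate is held straight. I put blue into the middle gap.

Request:
send_rows(rows=[[0,[-1.88,4.82,0],0],[0,[-1.88,4.82,0],0],[0,[-1.87,4.81,0],0],[0,[0,0,0],0],[0,[0,0,4],0],[0,[0,0,4],0],[0,[0,0,4],0],[0,[0,0,3],0],[0,[0,0,0],0]])

```text
t: 29.98
tool_pos: [0.4524, -0.2143, 0.1164]
tool_rot: [-3.131, -0.201, 0.007]
contact_force: [-0.3, 0.6, -0.1]
opening: 0.0075
grip_force: 35.2
```

Request:
send_rows(rows=[[0,[0,0,1],0],[0,[0,0,1],0],[0,[0,0,0.6],0],[0,[0,0,0.3],0],[0,[0,0,0],0]])

```text
t: 30.6
tool_pos: [0.4538, -0.2172, 0.0905]
tool_rot: [3.135, 0.199, 0.001]
contact_force: [0.2, 0.3, -0.4]
opening: 0.0069
grip_force: 35.2
```

Request:
send_rows(rows=[[1.6,[0,0,0],0],[2.5,[0,0,0],0],[2.5,[0,0,0],0],[3,[0,0,-4],0],[3,[0,0,-5],0],[3,[0,0,-5],0],[3,[0,0,-3],0],[4,[0.9,-5.82,0],0],[4,[0.9,-5.82,0],0],[4,[0,0,0],0]])

```text
t: 31.85
tool_pos: [0.4568, -0.0963, 0.2605]
tool_rot: [-3.134, -0.207, -0.001]
contact_force: [0.9, 0.0, -0.1]
opening: 0.0401
grip_force: 0.0
```

```bash
cat > chk.py <<'E'
import sys
from h import *
n=sys.argv[1];o=ctrl.get_obs();print(o['t'],o['tool_pos'],o['tool_rot'])
sc=np.array([.4518,-.2168]);a=np.radians(7.2);R2=np.array([[np.cos(a),-np.sin(a)],[np.sin(a),np.cos(a)]])
im=shot(n,sys.argv[2]);P=cloud(im);hsv=cv2.cvtColor(im['frame'],cv2.COLOR_RGB2HSV)
for c,l,h in(('green',45,85),('yellow',22,35),('blue',100,130)):
    m=(hsv[...,0]>l)&(hsv[...,0]<h)&(hsv[...,1]>100)&(P[...,0]>.38)&(P[...,0]<.53)&(P[...,1]<-.11)&(P[...,1]>-.36)&(P[...,2]>.105)
    q=P[m];
    if len(q): s=(q[:,:2]-sc)@R2;print(c,len(q),'x ext',np.percentile(s[:,0],[3,97]).round(4),'y',np.percentile(s[:,1],[3,97]).round(4),'z',np.percentile(q[:,2],[50,97]).round(4))
E
python3 chk.py wrist w_s6; python3 sorter.py w_s6
```

```text
31.85 [ 0.45678153 -0.09632705  0.26047545] [-3.13448897e+00 -2.07415037e-01 -1.44620399e-03]
green 502 x ext [-0.0297  0.0333] y [-0.0778 -0.0713] z [0.1173 0.1186]
yellow 615 x ext [-0.0295  0.0362] y [0.0709 0.0786] z [0.1172 0.1187]
blue 576 x ext [-0.0292  0.0364] y [-0.0038  0.0035] z [0.1173 0.1187]
3988 [ 451.6 -216.6] [ 96.1 180.4] 6.9 [[393.0, -133.0], [415.0, -312.0], [510.0, -300.0], [489.0, -121.0]] 0.0578
1398 [ 459.  -278.7] [96.  55.4] 6.9 [[408.0, -257.0], [415.0, -312.0], [510.0, -300.0], [503.0, -245.0]] 0.0586
```

All three plates stand upright with tops at 0.118 m, centred to within 4 mm. Back to the crank handle.

Request:
send_rows(rows=[[4,[0.92,-5.77,0],0],[4,[0.92,-5.77,0],0],[4,[0.91,-5.77,0],0],[4,[0.91,-5.77,0],0],[4,[0.91,-5.77,0],0],[4,[0.91,-5.77,0],0],[4,[0,0,0],0],[4,[0,0,0],0]])

```text
t: 32.9
tool_pos: [0.4678, 0.2502, 0.2598]
tool_rot: [3.134, 0.198, -0.001]
contact_force: [-0.2, 0.1, -0.1]
opening: 0.0397
grip_force: 0.0
```

```bash
python3 - <<'E'
from h import *
im=shot('wrist','w_k1');o=ctrl.get_obs();print(o['t'],o['tool_pos'],o['tool_rot'])
P=cloud(im);hsv=cv2.cvtColor(im['frame'],cv2.COLOR_RGB2HSV)
m=((hsv[...,0]<8)|(hsv[...,0]>172))&(hsv[...,1]>120)&(P[...,2]>.187)&(P[...,2]<.2)
q=onz(im,np.argwhere(m)[:,::-1],.193);print(len(q),cv2.minEnclosingCircle((q[:,:2]*1000).astype(np.float32)),q[:,:2].mean(0),P[m][:,2].mean())
E
python3 grip.py w_k1
```

```text
32.95 [0.46783413 0.24975856 0.25996264] [ 3.13478034e+00  1.96272515e-01 -5.20999518e-04]
330 ((473.7767333984375, 254.6974334716797), 8.192480087280273) [0.47380409 0.25510496] 0.1921151153313319
w_k1 548 c [-0.0329  0.1609  0.1822] dir [-0.15   0.006  0.989] ext [-0.0364  0.0121] ends [-0.0274  0.1607  0.1462] [-0.0347  0.161   0.1941]
```

Request:
send_rows(newtons=40, rows=[[4,[0.66,-0.41,0],0],[4,[0,0,0],0],[4,[0,0,5],0],[4,[0,0,5],0],[4,[0,0,0],0],[0,[0,0,0],0],[0,[0,0,0],0],[0,[0,0,0],0]])

```text
t: 33.95
tool_pos: [0.4748, 0.2562, 0.1632]
tool_rot: [-3.135, -0.199, -0.007]
contact_force: [-0.6, -1.7, 4.7]
opening: 0.0145
grip_force: 39.5
```

```bash
python3 - <<'E'
from h import *
o=ctrl.get_obs();print(o['t'],o['tool_pos'],o['tool_rot'],o['opening'],o['contact_force'])
a=6.815-np.arange(29)*.245
p=np.c_[-4.8*np.cos(a),4.8*np.sin(a)].round(2);print(np.diff(p,axis=0).round(2).tolist())
E
```

```text
33.95 [0.47483021 0.25619202 0.16316197] [-3.13474663 -0.1990168  -0.00654524] 0.014541976480110509 [-0.55987667 -1.70788553  4.73708789]
[[-0.46, -1.07], [-0.2, -1.16], [0.1, -1.17], [0.37, -1.11], [0.64, -0.99], [0.85, -0.8], [1.03, -0.57], [1.13, -0.31], [1.17, -0.02], [1.14, 0.26], [1.05, 0.53], [0.89, 0.77], [0.67, 0.96], [0.42, 1.09], [0.14, 1.17], [-0.15, 1.16], [-0.42, 1.1], [-0.67, 0.95], [-0.89, 0.77], [-1.05, 0.53], [-1.14, 0.26], [-1.18, -0.03], [-1.13, -0.31], [-1.02, -0.58], [-0.85, -0.8], [-0.63, -0.99], [-0.37, -1.12], [-0.1, -1.17]]
```

Request:
send_rows(rows=[[0,[-0.46,-1.07,0],0],[0,[-0.2,-1.16,0],0],[0,[0.1,-1.17,0],0],[0,[0.37,-1.11,0],0],[0,[0.64,-0.99,0],0],[0,[0.85,-0.8,0],0],[0,[1.03,-0.57,0],0],[0,[0,0,0],0]])

```text
t: 34.95
tool_pos: [0.4899, 0.3288, 0.1632]
tool_rot: [-3.132, -0.199, -0.009]
contact_force: [1.8, 0.4, 6.2]
opening: 0.0145
grip_force: 39.6
```

Request:
send_rows(rows=[[0,[1.13,-0.31,0],0],[0,[1.17,-0.02,0],0],[0,[1.14,0.26,0],0],[0,[1.05,0.53,0],0],[0,[0.89,0.77,0],0],[0,[0.67,0.96,0],0],[0,[0.42,1.09,0],0],[0,[0.14,1.17,0],0],[0,[0,0,0],0]])

```text
t: 36.08
tool_pos: [0.5624, 0.2912, 0.1632]
tool_rot: [-3.134, -0.198, -0.015]
contact_force: [6.8, -1.0, 3.7]
opening: 0.0147
grip_force: 39.6
```

Request:
send_rows(rows=[[0,[-0.15,1.16,0],0],[0,[-0.42,1.1,0],0],[0,[-0.67,0.95,0],0],[0,[-0.89,0.77,0],0],[0,[-1.05,0.53,0],0],[0,[-1.14,0.26,0],0],[0,[-1.18,-0.03,0],0],[0,[0,0,0],0]])

```text
t: 37.08
tool_pos: [0.5111, 0.2358, 0.1631]
tool_rot: [3.132, 0.199, 0.005]
contact_force: [-1.2, -7.4, 9.4]
opening: 0.0148
grip_force: 40.7
```

Request:
send_rows(rows=[[0,[-1.13,-0.31,0],0],[0,[-1.02,-0.58,0],0],[0,[-0.85,-0.8,0],0],[0,[-0.63,-0.99,0],0],[0,[-0.37,-1.12,0],0],[0,[-0.1,-1.17,0],0],[0,[0,0,0],0],[0,[0,0,0],0]])

```text
t: 38.08
tool_pos: [0.4643, 0.2828, 0.1631]
tool_rot: [-3.132, -0.2, -0.006]
contact_force: [-0.8, 1.1, 6.9]
opening: 0.0147
grip_force: 40.2
```

```bash
python3 - <<'E'
from h import *
im=shot('wrist','w_k2');o=ctrl.get_obs();print(o['t'],o['tool_pos'],o['tool_rot'],o['contact_force'],o['opening'])
hsv=cv2.cvtColor(im['frame'],cv2.COLOR_RGB2HSV);m=(hsv[...,0]>=5)&(hsv[...,0]<=20)&(hsv[...,1]>150)&(hsv[...,2]>60)
P=cloud(im);m&=(P[...,2]>.12)&(P[...,2]<.15);q=onz(im,np.argwhere(m)[:,::-1],.134);print('keeper x',np.percentile(q[:,0],[2,50,98]))
m=((hsv[...,0]<8)|(hsv[...,0]>172))&(hsv[...,1]>120)&(P[...,2]>.187)&(P[...,2]<.2)
q=onz(im,np.argwhere(m)[:,::-1],.193);print(len(q),cv2.minEnclosingCircle((q[:,:2]*1000).astype(np.float32)))
E
python3 grip.py w_k2
```

```text
38.125 [0.46433517 0.28272571 0.16311531] [-3.1323273 -0.1995339 -0.0057705] [-2.08288136  1.33037664  7.71818696] 0.01506212187471393
keeper x [0.53413012 0.54144769 0.54884297]
995 ((464.26513671875, 282.15673828125), 9.102010726928711)
w_k2 2120 c [-0.0427  0.1886  0.1783] dir [-0.111 -0.014  0.994] ext [-0.0369  0.0156] ends [-0.0386  0.1891  0.1417] [-0.0444  0.1883  0.1937]
```

View pics/w_k2.png

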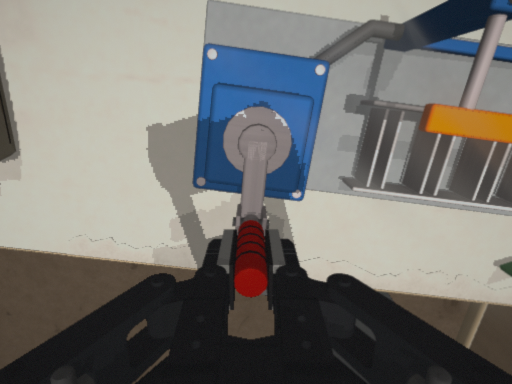

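The keeper is back at its shut position (x 0.541) and the handle is still upright, top at (251,275); the crank is at about 0.04 rad. I regrip higher and gently, then fold the handle inward.

Request:
send_rows(newtons=22, rows=[[3.5,[0,0,0],0],[3.5,[0,0,0],0],[3.5,[0,0,-0.7],0],[3.5,[0,0,0],0],[0,[0,0,0],0],[0,[0,0,0],0],[0,[0,0,0],0]])

```text
t: 39.0
tool_pos: [0.4635, 0.2815, 0.1674]
tool_rot: [-3.135, -0.199, -0.0]
contact_force: [-0.9, -0.1, 1.9]
opening: 0.015
grip_force: 23.6
```

Request:
send_rows(rows=[[0,[0.78,0.07,0.07],0],[0,[0.71,0.06,0.17],0],[0,[0.73,0.06,0.27],0],[0,[0.68,0.06,0.38],0],[0,[0.59,0.05,0.43],0],[0,[0.56,0.05,0.54],0],[0,[0.45,0.04,0.58],0],[0,[0.4,0.03,0.67],0],[0,[0,0,0],0]])

```text
t: 40.12
tool_pos: [0.5145, 0.2843, 0.1365]
tool_rot: [-3.133, -0.199, -0.007]
contact_force: [3.0, 4.9, 2.7]
opening: 0.0151
grip_force: 21.5
```

Request:
send_rows(rows=[[0,[0.2,0.02,0.68],0],[0,[0.1,0.02,0.6],0],[0,[0,0,0],0],[4,[0,0,0],0],[4,[0,0,0],0],[4,[0,0,0],0],[4,[0,0,-5],0],[0,[0,0,-5],0],[0,[0,0,0],0],[0,[0,0,0],0]])

```text
t: 41.38
tool_pos: [0.5152, 0.2831, 0.2225]
tool_rot: [3.135, 0.199, -0.001]
contact_force: [-0.1, -0.3, -0.5]
opening: -0.0002
grip_force: 0.0
```

```bash
python3 - <<'E'
from h import *
shot('wrist','w_k3');o=ctrl.get_obs();print(o['t'],o['tool_pos'],o['tool_rot'],o['contact_force'],o['opening'])
E
python3 grip.py w_k3
```

```text
41.425 [0.51473935 0.28295778 0.22141311] [ 3.13416651  0.19895087 -0.00437582] [-0.18602387  0.36361451 -0.02914052] -2.3687450835500922e-05
w_k3 794 c [0.0008 0.19   0.1518] dir [0.949 0.117 0.291] ext [-0.0218  0.0141] ends [-0.0198  0.1874  0.1455] [0.0142 0.1916 0.1559]
```

View pics/w_k3.png

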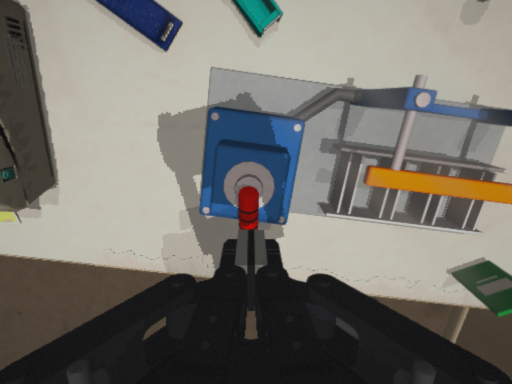

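The handle is down to roughly 0.4 rad, seen at (248, 188–228). I press it flat with the closed fingertips.

Request:
send_rows(rows=[[0,[0.5,-0.1,3],0],[0,[0,0,2.5],0],[0,[0,0,1.2],0],[0,[0,0,0.8],0],[0,[0,0,0.6],0],[0,[0,0,0.4],0],[0,[0,0,0.2],0],[0,[0,0,0],0]])

```text
t: 42.42
tool_pos: [0.5205, 0.2851, 0.1365]
tool_rot: [-3.135, -0.199, -0.0]
contact_force: [0.2, 0.4, 0.7]
opening: -0.0002
grip_force: 0.0
```

Request:
send_rows(rows=[[0,[0,0,0.2],0],[0,[0,0,0.1],0],[0,[0,0,0.1],0],[0,[0,0,0],0]])

```text
t: 42.92
tool_pos: [0.5206, 0.2851, 0.1327]
tool_rot: [-3.135, -0.199, -0.001]
contact_force: [-1.1, 0.2, 2.2]
opening: 0.0001
grip_force: 0.9
```

Request:
send_rows(rows=[[0,[0,0,0.1],0],[0,[0,0,0.1],0],[0,[0,0,0],0],[0,[0,0,0],0],[0,[0,0,-4],0],[0,[0,0,-5],0],[0,[0,0,-5],0],[0,[0,0,0],0]])

```text
t: 43.92
tool_pos: [0.5226, 0.2859, 0.2762]
tool_rot: [-3.132, -0.199, -0.015]
contact_force: [-0.1, -0.5, 0.3]
opening: -0.0001
grip_force: 0.0
```

```bash
python3 - <<'E'
from h import *
shot('wrist','w_k4');shot('scene','s_k4');o=ctrl.get_obs();print(o['t'],o['tool_pos'],o['contact_force'])
im=dict(np.load('/tmp/w_k4.npz'));hsv=cv2.cvtColor(im['frame'],cv2.COLOR_RGB2HSV);m=(hsv[...,0]>=5)&(hsv[...,0]<=20)&(hsv[...,1]>150)&(hsv[...,2]>60)
P=cloud(im);m&=(P[...,2]>.12)&(P[...,2]<.15);q=onz(im,np.argwhere(m)[:,::-1],.134);print('keeper x',np.percentile(q[:,0],[2,50,98]))
E
python3 grip.py w_k4 s_k4; python3 chk.py top t_end; python3 sorter.py t_end
```

```text
44.025 [0.52039707 0.28503457 0.27016733] [ 0.27375336  0.67010312 -0.88083924]
keeper x [0.53459886 0.5422669  0.54994305]
w_k4 760 c [-0.0051  0.1893  0.1307] dir [ 0.993  0.118 -0.019] ext [-0.0285  0.0259] ends [-0.0334  0.1859  0.1312] [0.0206 0.1923 0.1302]
s_k4 110 c [-0.0018  0.1904  0.1291] dir [0.991 0.113 0.066] ext [-0.0257  0.0222] ends [-0.0274  0.1875  0.1274] [0.0201 0.1929 0.1306]
44.025 [0.52039707 0.28503457 0.27016733] [-3.13519516e+00 -1.99097247e-01 -3.71236448e-04]
green 36 x ext [-0.0305  0.0271] y [-0.0762 -0.0703] z [0.1147 0.1236]
yellow 49 x ext [-0.0352  0.0283] y [0.0711 0.0787] z [0.1183 0.1254]
blue 39 x ext [-0.0342  0.0262] y [-0.0029  0.0036] z [0.1165 0.1209]
310 [ 447.5 -217.5] [ 94.6 180.4] 7.4 [[389.0, -134.0], [412.0, -313.0], [506.0, -301.0], [483.0, -122.0]] 0.0572
250 [ 447.5 -217.5] [ 94.6 180.4] 7.4 [[389.0, -134.0], [412.0, -313.0], [506.0, -301.0], [483.0, -122.0]] 0.0586
```

The handle lies flat (slope about 0), the crank is at about 0.12 rad, the keeper is shut, and all the plates stand. The arm is clear, so I hand in.

```bash
python3 -c "
from station import ctrl
print(ctrl.finish_job())"
```

```text
the job is handed in; nothing more can be done
None
```

I handed the job in at about 44 s; the hand-in returned no verdict. My last measurements show the green, yellow and blue plates upright in the sorter (no white plate was in the rack), the keeper shut (crank about 0.12 rad), the handle flat, and the arm clear of everything.

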